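# Fit the shredding disc on the food processor

## Robot

A 7-joint arm with a two-finger parallel gripper is mounted at the origin on the work surface. World frame = base frame: x ahead of the robot, y to its left, z up, the work surface at z = 0. Lengths are in m, angles in rad, forces in N, time in s.
With the tool pointing down it reaches from about 0.425 to 0.925 m from the base axis. Payload 6.8 kg.
Tool frame: the origin (TCP) lies midway between the tips of the shut fingers; the grasp point (between the pads) lies 19 mm behind it (manip.grip_point_offset is the distance from the TCP to the grasp point, in m); z points along the fingers, y is the line along which they close (so a half turn about z gives the same grasp; the last joint's range is limited). The gripper opens to 85 mm and grips with 20 to 120 N. Pads are 22 mm wide; open, the fingers measure 114 mm over their backs; the gripper's body (76 mm by 85 mm) begins 54 mm behind the grasp point. The pads swing forward as they close: fully open they stand 13 mm farther back than shut.
Start: joints at [1.103, 0.477, 0.022, 1.555, -0.011, 1.109, -0.083], TCP at [0.238, -0.632, 0.231] pointing down, gripper open.
Joint ranges: [-2.96, 2.96], [-0.34, 2.1], [-1.41, 1.46], [0.24, 2.44], [-1.37, 4.51], [0.17, 1.92], [-2.96, 2.96]. Speed limits (rad/s): [2.39, 2.39, 3.14, 3.14, 3.14, 3.14, 3.14].

## Interface

Orientations are given as a rotation vector (axis times angle).
In Python, from bench import manip gives the robot as it stands.
- The arm moves only by the tool arm_command, never from a script. Its argument "commands" is a list of rows, each a list of 3 entries, a list of its own where there are three numbers: the shift along the world's x, y, z in units of 30 mm (1.0 is 30 mm), then the turn, a rotation vector about the world's x, y, z in units of 6 degrees (1.0 is 6 degrees), then the opening, from -1 (shut) to 1 (fully open). In form: [[[tx, ty, tz], [wx, wy, wz], claw], ...]. A call has 1 to 10 rows; each row shifts and turns the commanded pose from where the row before left it; what a row does not reach is not made up. A row lasts 1/10 s, in which the tool goes at most 50 mm and 8.59 degrees, less where a joint would pass 70% of its speed; a pose out of reach is approached as far as the arm can. A call is refused whole if a number of a shift passes 1 or a number of a turn 1, either way. A call with a gripper value outside its range is refused whole. The fingers move at their own pace and stop on an object; "grip_force" is the grip in N (left out, the last holds). Time passes only in rows, so rows that do not move let the fingers close. It gives the time, the measured TCP pose, the force, the opening and the grip force at its end, in the units of the state.
- manip.get_state(): the state, without advancing time (a new reading comes with each control period).
- manip.camera(name): name is "scene" or "top" or "wrist"; returns a dict with "img" (384x512x3 uint8, red, green, blue), "depth" (384x512 float32, m along the optical axis (not along the pixel's ray), 0 where there is no reading), "fx", "fy", "cx", "cy" (pixels), "dist_coeffs" ([k1, k2, p1, p2, k3] as OpenCV has them; the pictures are not rectified), "world_to_cam" (4x4, takes a point from world to camera coordinates); the wrist camera has in their place "hand_eye" (4x4, takes a point from camera to tool coordinates, whose origin is the TCP and whose axes are the flange's). Camera axes: x right, y down, z forward; pixel columns grow to the right and rows downward; lengths in m; the calibration is good to about 2 mm. A picture is of the moment at which its call begins: read the wrist's pose just before it.
- manip.hand_in(): hands the job in; it is judged then, once.
The state is a dict: "clock": time; "joints": joint angles; "qvel": joint speeds; "joint_torque": joint torques, N m; "tcp_pos": TCP position; "orientation": TCP orientation; "wrist_force": force on the tool from outside, world axes, zero at the start; "moment": the same for the moment, N m; "finger_gap": finger opening in m; "gripper_force": force on a finger pad.
Only numpy, scipy, OpenCV 4.12 (cv2) and the standard library are available. Lean on these libraries where they do the work, as an engineer would, in place of code of your own. Each camera call takes 0.05 s, during which the arm holds its last target. There are 200 camera calls.

## Task

Take the steel shredding disc off the bamboo board and fit it on the food processor: slide its centre hole over the spindle, turn it with only a light touch on the four drive studs until all its holes line up with them, then let it slide fully home, flat on the drive plate, and let go. The studs have stopped at no particular angle, so feel for them: never press so hard that the sprung drive goes down onto its stop, and stop turning when the studs catch instead of forcing the braked drive round. Leave the mug and the processor's feed lid standing where they are.

Things in the scene. Friction and masses are not known exactly. Their poses are not given: they have to be found in the camera images.
- disc: the shredding disc, lying flat on the board: stainless steel plate 150 mm across, 6 mm thick, low pressed teeth and a black plastic finger hub on top. A round 14 mm centre hole runs right through hub and plate; four 11 mm holes go through the plate on a 45 mm radius, at the disc's +x, +y, -x and -y. Origin: centre of its underside, z up through the hub. About 0.22 kg
- disc_grip (a point): the point to grip on the disc's hub: on the disc's axis, 30 mm above its underside. The hub is a block 32 mm wide (along the disc's x) and 56 mm long (along its y), its top 36 mm above the disc's underside; pinch it across the 32 mm, fingertips kept above the black collar (68 mm across, its top 9 mm above the underside) round the hub's foot
- machine: the food processor, fixed on the worktop, lid off: white motor base 200 x 210 x 85 mm, round control knob on its -x face, clear round bowl on top (176 mm across, 168 mm inside, rim 165 mm above the worktop), black handle at its +y side reaching 135 mm out from the axis. Origin: centre of its underside, on the upright axis of the drive
- drive_seat (a point): centre of the top face of the grey drive plate (116 mm across) in the bowl, on the drive axis, z up, 150 mm above the worktop when not pressed; it sinks with the drive but does not show its turning. A disc fully home has its underside 0 mm above this point, one resting on the stud tips 14 mm: four round-tipped steel studs, 8 mm thick, 14 mm tall, stand on the plate, evenly spaced on a 45 mm radius
- spindle_tip (a point): top of the round-tipped centre spindle, 12 mm thick, 30 mm tall, on the drive axis. Plate, studs and spindle are one piece, held by the motor's brake at the angle where they stopped, which is random and not reported. As the four studs are alike, a turn of 45 degrees or less, one way or the other, always brings the disc's holes over them
- drive_float (a joint): how far the sprung drive (plate, studs and spindle together) is pushed down, m: 0 up, 0.006 on its stop. It starts to sink at 4 N of downward push (more than the disc's own weight) and takes 1.5 N more per mm, so 13 N puts it on its stop; the 12 N mark is at 0.0055
- drive_slip (a joint): how far the braked drive has been forced round from where it had stopped, rad, anticlockwise from above positive: 0 at the start. The brake slips at a torque of 0.6 N m, far more than the rubbing of a lightly pressed disc; past 0.15 rad (9 degrees) either way it counts as forced
- board: bamboo board fixed on the worktop, 220 x 190 x 18 mm; origin: centre of its underside
- mug: grey ceramic mug, 82 mm across, 92 mm tall, handle on its +y side; origin: centre of its underside
- feed_lid: the processor's clear lid with its feed tube, lying on the worktop, 183 mm across, 114 mm tall; origin: centre of its underside
There are look-alikes about, which are no part of the job. Several things have the shape of the disc; the one meant has the colours described above.

How it is judged:
By the outcome, as a careful person would: the job done as asked, in the order asked, and still so for the second after the job is handed in, with the robot touching nothing.
It also fails if it takes over 61 s, if anything falls off the work surface, if the arm or the gripper's body presses on something with over 40 N, if the wrist force passes 120 N, or if a joint passes its speed limit or range.

## Working session

There is one attempt and no reset: what is moved stays moved. The work goes in short steps, Python scripts to look and compute and a tool call to move; the robot and the scene stay as the last step left them, time stands still between calls to the robot, and variables do not carry over. Pictures are saved under pics/ and viewed, at most 10 in all, crops included, and the job is handed in when it is done.

Besides the shell and the picture viewer there is one more tool, called after "Emit:" as name(argument=value, ...) on one line, values as JSON. arm_command: Moves the arm, as the interface text tells. Its arguments: {"type":"object","properties":{"commands":{"type":"array","items":{"type":"array"}},"grip_force":{"type":"number"}},"required":["commands"]}

```bash
mkdir -p pics; ls
cat > h.py <<'E'
import numpy as np, cv2, pickle
from bench import manip
from scipy.spatial.transform import Rotation as R
def grab(name):
    s=manip.get_state(); c=dict(manip.camera(name))
    if name=='wrist':
        T=np.eye(4);T[:3,:3]=R.from_rotvec(s['orientation']).as_matrix();T[:3,3]=s['tcp_pos']
        c['c2w']=T@np.array(c['hand_eye'])
    else: c['c2w']=np.linalg.inv(np.array(c['world_to_cam']))
    return c
def K(c): return np.array([[c['fx'],0,c['cx']],[0,c['fy'],c['cy']],[0,0,1]])
def pts(c):
    h,w=c['depth'].shape
    v,u=np.mgrid[:h,:w]; p=np.stack([u,v],-1).reshape(-1,1,2).astype(np.float64)
    n=cv2.undistortPoints(p,K(c),np.array(c['dist_coeffs'])).reshape(h,w,2)
    d=c['depth'][...,None]; P=np.concatenate([n*d,d],-1)
    return P@c['c2w'][:3,:3].T+c['c2w'][:3,3]
def ray(c,u,v):
    n=cv2.undistortPoints(np.array([[[u,v]]],float),K(c),np.array(c['dist_coeffs'])).ravel()
    return c['c2w'][:3,3], c['c2w'][:3,:3]@np.array([n[0],n[1],1])
def onz(c,u,v,z):
    o,d=ray(c,u,v); return o+d*(z-o[2])/d[2]
def save(c,f,crop=None,s=1):
    im=c['img'][...,::-1]
    if crop: im=im[crop[1]:crop[3],crop[0]:crop[2]]
    cv2.imwrite('pics/'+f,cv2.resize(im,None,fx=s,fy=s,interpolation=cv2.INTER_CUBIC))
E
python3 - <<'E'
from h import *
s=manip.get_state(); print({k:np.round(v,3) for k,v in s.items()})
a=grab('scene');b=grab('top');pickle.dump((a,b),open('c.pkl','wb'))
for c in(a,b):print(np.round(c['c2w'],3).tolist(),c['fx'])
save(a,'scene.png');save(b,'top.png')
E
```

```text
pics
{'clock': np.float64(0.0), 'joints': array([ 1.103,  0.478,  0.022,  1.556, -0.012,  1.109, -0.083]), 'qvel': array([ 0.001, -0.   ,  0.   ,  0.001, -0.002,  0.001,  0.   ]), 'joint_torque': array([-0.0000e+00, -5.9644e+01,  1.6080e+00, -2.8119e+01,  1.2000e-02,
        9.0000e-03,  0.0000e+00]), 'tcp_pos': array([ 0.237, -0.631,  0.23 ]), 'orientation': array([-3.089e+00, -5.620e-01,  1.000e-03]), 'wrist_force': array([-0.722,  0.599, -0.141]), 'moment': array([-0.015, -0.03 , -0.003]), 'gripper_force': np.float64(0.0), 'finger_gap': np.float64(0.085)}
[[0.764, 0.512, -0.393, 0.982], [0.645, -0.605, 0.466, -0.512], [0.0, -0.61, -0.793, 0.992], [0.0, 0.0, 0.0, 1.0]] 370.63899218753465
[[0.025, -0.981, 0.192, 0.339], [-1.0, -0.024, 0.009, 0.014], [-0.004, -0.192, -0.981, 1.154], [0.0, 0.0, 0.0, 1.0]] 429.2248676270892
```

View pics/scene.png

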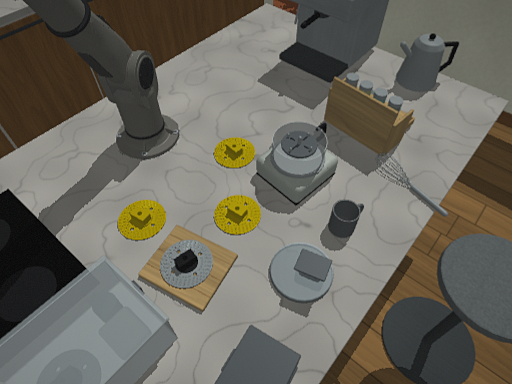

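View pics/top.png

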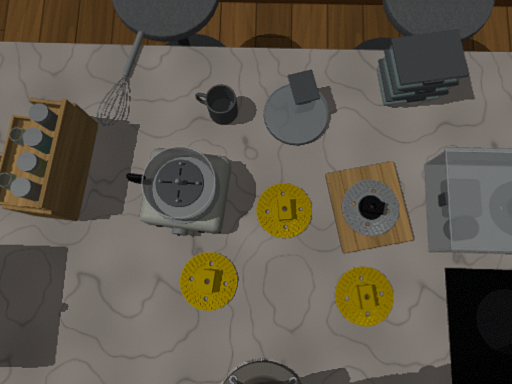

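The shape-alikes are three yellow discs, at top px (284,210), (208,281) and (365,296). The only steel disc with a black hub is the one on the board, at top (371,207) / scene (187,263), so I choose that one. The bowl is at top (182,183), the mug at (221,103), and the feed lid at (296,112).

```bash
cat > m.py <<'E'
from h import *
a,b=pickle.load(open('c.pkl','rb'))
for n,c,(u,v),(mu,mv) in(('scene',a,(187,263),(299,140)),('top',b,(371,207),(182,183))):
    P=pts(c); 
    print(n,'disc px',P[v,u].round(4),'bowl',P[mv,mu].round(4))
    w=P[v-35:v+36,u-35:u+36].reshape(-1,3); w=w[(w[:,2]>0.005)]
    print(np.histogram(w[:,2],bins=np.arange(0.005,.075,.005)))
    hub=w[w[:,2]>.046]; print('hub',len(hub),hub.mean(0),cv2.minAreaRect((hub[:,:2]*1000).astype(np.float32)))
    g=P[mv-45:mv+46,mu-45:mu+46].reshape(-1,3);print(np.histogram(g[:,2],bins=np.arange(0.08,.2,.005)))
    for lo,hi in((.145,.153),(.16,.168),(.172,.19)):
        q=g[(g[:,2]>lo)&(g[:,2]<hi)]
        if len(q)>2: print(lo,len(q),q.mean(0),cv2.minEnclosingCircle((q[:,:2]*1000).astype(np.float32)))
save(b,'disc.png',(320,155,425,260),5)
save(b,'bowl.png',(125,135,240,245),5)
E
python3 m.py
```

```text
scene disc px [ 0.5298 -0.2811  0.05  ] bowl [0.5452 0.2053 0.1692]
(array([  43,  650, 1559, 1309,  168,   19,   22,   24,   49,  164,    6,
          0,    0]), array([0.005, 0.01 , 0.015, 0.02 , 0.025, 0.03 , 0.035, 0.04 , 0.045,
       0.05 , 0.055, 0.06 , 0.065, 0.07 ]))
hub 246 [ 0.57327982 -0.30579363  0.17004352] ((743.78271484375, -375.2593078613281), (59.64138412475586, 545.3539428710938), 66.4083023071289)
(array([448, 300, 133,  94,  88,  92,  79, 100, 117, 130, 125, 148, 176,
       709, 244, 158, 211,  19,   9,   3,   0,   0,   0]), array([0.08 , 0.085, 0.09 , 0.095, 0.1  , 0.105, 0.11 , 0.115, 0.12 ,
       0.125, 0.13 , 0.135, 0.14 , 0.145, 0.15 , 0.155, 0.16 , 0.165,
       0.17 , 0.175, 0.18 , 0.185, 0.19 , 0.195]))
0.145 885 [0.54417031 0.21203736 0.14846289] ((530.2012939453125, 314.7483215332031), 192.82180786132812)
0.16 228 [0.54685838 0.21420836 0.16253019] ((545.3528442382812, 223.43673706054688), 100.87841796875)
0.172 9 [0.5433657  0.20929004 0.17522167] ((542.4440307617188, 210.99424743652344), 4.921061038970947)
top disc px [ 0.5104 -0.2792  0.0195] bowl 
[... 348 characters left out ...]
64208984375), 25.87004852294922)
(array([ 801,  953,  604,   73,   77,   87,   75,   88,   70,   82,   80,
         81,  133, 1327,  514,  160,  356,   88,    4,   18,    0,    0,
          0]), array([0.08 , 0.085, 0.09 , 0.095, 0.1  , 0.105, 0.11 , 0.115, 0.12 ,
       0.125, 0.13 , 0.135, 0.14 , 0.145, 0.15 , 0.155, 0.16 , 0.165,
       0.17 , 0.175, 0.18 , 0.185, 0.19 , 0.195]))
0.145 1793 [0.54022591 0.21183245 0.14880995] ((538.3374633789062, 209.1942596435547), 85.80919647216797)
0.16 439 [0.54157924 0.21622431 0.16330736] ((541.0823364257812, 216.1474151611328), 93.23836517333984)
0.172 22 [0.53900215 0.20991961 0.17655916] ((539.4551391601562, 210.02127075195312), 5.606172561645508)
```

View pics/disc.png

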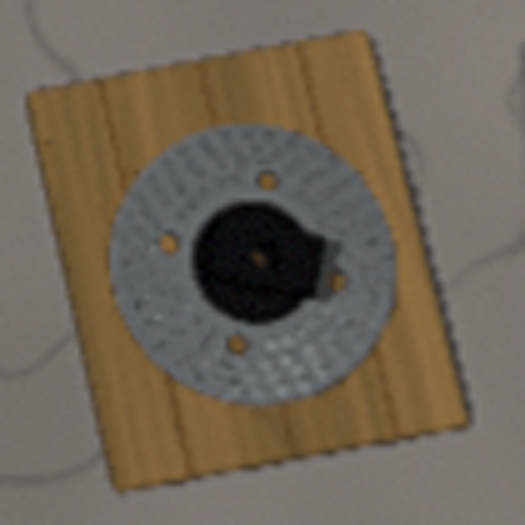

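View pics/bowl.png

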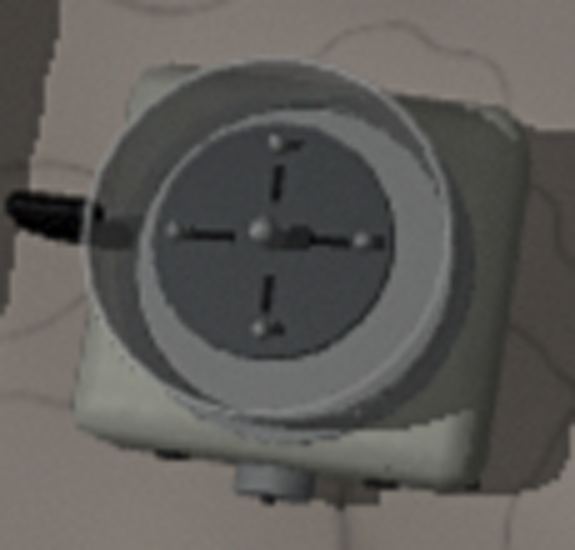

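The crops confirm the choice: a steel disc with a black hub. Its holes are at crop (267,181), (169,243), (236,346) and (338,282), and the hub's long side runs left–right. In the bowl the studs show at (276,142), (174,230), (261,329) and (361,241), and the spindle at (261,231).

```bash
cat > m2.py <<'E'
from h import *
a,b=pickle.load(open('c.pkl','rb'))
def f(pts,off,z):
    Q=np.array([onz(b,off[0]+x/5-.4,off[1]+y/5-.4,z) for x,y in pts]);c=Q.mean(0)
    d=Q-c; print(c.round(4),np.hypot(d[:,0],d[:,1]).round(4),np.degrees(np.arctan2(d[:,1],d[:,0])).round(1))
f([(267,181),(169,243),(236,346),(338,282)],(320,155),.022)
f([(276,142),(174,230),(261,329),(361,241)],(125,135),.163)
print('spindle',onz(b,125+261/5-.4,135+231/5-.4,.179))
# rays triangulate
def fit(P,lo,hi,ctr,r):
    q=P.reshape(-1,3);q=q[(q[:,2]>lo)&(q[:,2]<hi)&(np.hypot(q[:,0]-ctr[0],q[:,1]-ctr[1])<r)]; return q
for n,c in(('scene',a),('top',b)):
    P=pts(c)
    hub=fit(P,.046,.07,(.52,-.28),.06);print(n,'hub',len(hub),hub.mean(0),np.median(hub[:,2]),cv2.minAreaRect((hub[:,:2]*1000).astype(np.float32)))
    d=fit(P,.020,.033,(.52,-.28),.095);print('disc',len(d),cv2.fitEllipse(cv2.convexHull((d[:,:2]*1000).astype(np.float32))),np.median(d[:,2]))
    s=fit(P,.168,.19,(.54,.21),.03);print('sp',len(s),s.mean(0),s[:,2].max())
    # red plate
    pl=fit(P,.146,.154,(.54,.21),.055);print('plate z',np.median(pl[:,2]))
# ray disc edges: scene
E
python3 m2.py
```

```text
[ 0.5096 -0.2762  0.022 ] [0.0452 0.045  0.0456 0.0458] [ -11.3   77.8  167.6 -101.6]
[0.5382 0.2098 0.163 ] [0.0452 0.0445 0.0448 0.044 ] [ -1.4  88.2 179.3 -92.3]
spindle [0.53680841 0.21000265 0.179     ]
scene hub 215 [ 0.51438632 -0.27610231  0.05158099] 0.0517770174201061 ((512.9148559570312, -274.931640625), (56.14154815673828, 35.59130096435547), 78.51275634765625)
disc 1482 ((510.59912109375, -279.52691650390625), (149.03915405273438, 170.35736083984375), 143.34027099609375) 0.022577738391678925
sp 13 [0.5439868  0.20873059 0.17392584] 0.17872115488315365
plate z 0.14844414670253747
top hub 269 [ 0.50996291 -0.27470932  0.05283427] 0.05310595563649079 ((510.3600158691406, -275.70306396484375), (57.35204315185547, 33.51156234741211), 76.74006652832031)
disc 2184 ((519.4767456054688, -278.93353271484375), (183.96417236328125, 187.0016632080078), 101.43673706054688) 0.023681587776538393
sp 25 [0.53884956 0.20945331 0.17563696] 0.17952621247313905
plate z 0.14889508619815273
```

Run:
```python
from h import *
s=manip.get_state();M=R.from_rotvec(s['orientation']).as_matrix();print(M.round(3))
print('yaw of tool y',np.degrees(np.arctan2(M[1,1],M[0,1])),s['tcp_pos'], manip.grip_point_offset)
print(np.array(manip.camera('wrist')['hand_eye']).round(3))
```

```text
[[ 0.936  0.352 -0.001]
 [ 0.352 -0.936  0.002]
 [-0.    -0.002 -1.   ]]
yaw of tool y -69.38564979129333 [ 0.23746992 -0.63127557  0.23040566] 0.0187
[[ 0.    -0.951 -0.31   0.079]
 [ 1.    -0.     0.     0.   ]
 [-0.    -0.31   0.951 -0.143]
 [ 0.     0.     0.     1.   ]]
```

Emit:
arm_command(commands=[[[0.76,0.98,0],[0,0,0.8],1],[[0.76,0.98,0],[0,0,0.8],1],[[0.76,0.98,0],[0,0,0.8],1],[[0.76,0.98,0],[0,0,0.8],1],[[0.76,0.98,0],[0,0,0.8],1],[[0.76,0.98,0],[0,0,0.8],1],[[0.76,0.98,0],[0,0,0.8],1],[[0.76,0.98,0],[0,0,0.8],1],[[0.76,0.98,0],[0,0,0.8],1],[[0.76,0.98,0],[0,0,0.8],1]])

```text
clock: 1.15
tcp_pos: [0.4662, -0.3365, 0.2312]
orientation: [-2.592, -1.775, 0.0]
wrist_force: [0.2, 0.9, 0.1]
finger_gap: 0.0857
gripper_force: 0.0
```

Emit:
arm_command(commands=[[[0.75,1.0,-0.5],[0,0,0.8],1],[[0.75,1.0,-0.5],[0,0,0.8],1],[[0,0,0],[0,0,0],1],[[0,0,0],[0,0,0],1]])

```text
clock: 1.55
tcp_pos: [0.5107, -0.2769, 0.2007]
orientation: [-2.435, -1.983, 0.001]
wrist_force: [-0.4, -1.2, 0.2]
finger_gap: 0.0849
gripper_force: 0.0
```

Run:
```python
from h import *
c=grab('wrist');pickle.dump(c,open('w1.pkl','wb'));save(c,'w1.png')
s=manip.get_state();M=R.from_rotvec(s['orientation']).as_matrix();print(s['clock'],s['tcp_pos'],np.degrees(np.arctan2(M[1,1],M[0,1])),M[2],s['joints'].round(2))
```

```text
1.6 [ 0.51022224 -0.27838527  0.20108924] -11.834798549811662 [-4.54599500e-04 -7.36125808e-04 -9.99999626e-01] [ 0.65  0.38 -0.33  1.8   0.14  0.99  0.06]
```

View pics/w1.png

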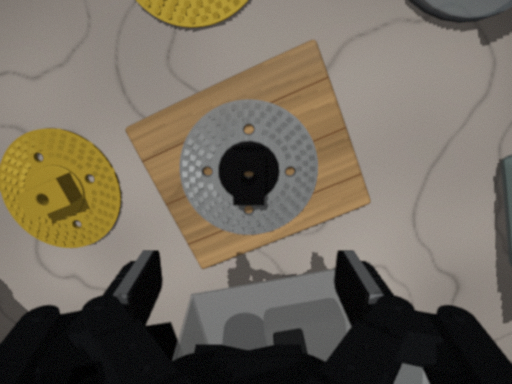

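The wrist view shows the steel disc centred at about (249,171), with holes at (249,129), (207,171), (290,171) and the hub hole at (249,174).

Run:
```python
from h import *
c=pickle.load(open('w1.pkl','rb'))
def cen(u,v,lo,hi,box=9):
    # holes show bamboo: saturation centroid
    im=c['img'][v-box:v+box+1,u-box:u+box+1].astype(float);w=np.clip(im[...,0]-im[...,2]-25,0,None)
    y,x=np.mgrid[-box:box+1,-box:box+1];return u+(w*x).sum()/w.sum(),v+(w*y).sum()/w.sum()
q=[cen(u,v,0,0) for u,v in((249,129),(207,171),(290,171))];print(np.round(q,1))
Q=np.array([onz(c,*p,.0215) for p in q]);m=(Q[1]+Q[2])/2;print(Q.round(4),'centre',m,np.linalg.norm(Q[0]-m),np.linalg.norm(Q[2]-Q[1])/2)
d=Q[2]-Q[1];print(np.degrees(np.arctan2(d[1],d[0])));d=Q[0]-m;print(np.degrees(np.arctan2(d[1],d[0])))
P=pts(c).reshape(-1,3);h=P[(np.hypot(P[:,0]-.51,P[:,1]+.276)<.05)&(P[:,2]>.046)&(P[:,2]<.07)]
print('hub z',np.median(h[:,2]),cv2.minAreaRect((h[:,:2]*1000).astype(np.float32)))
```

```text
[[248.5 129.2]
 [207.5 170.9]
 [289.6 171.1]]
[[ 0.5195 -0.2325  0.0215]
 [ 0.4667 -0.2674  0.0215]
 [ 0.5543 -0.2856  0.0215]] centre [ 0.5104808  -0.27648671  0.0215    ] 0.04490927521279221 0.04474324785452212
-11.78167186140787
78.37741044775663
hub z 0.05374240747530912 ((510.1884460449219, -275.5321044921875), (55.53106689453125, 32.01622772216797), 78.35563659667969)
```

Emit:
arm_command(commands=[[[0,0.06,-0.9],[0,0,0],1],[[0,0,-0.9],[0,0,0],1],[[0,0,-0.9],[0,0,0],1],[[0,0,-0.9],[0,0,0],1],[[0,0,-0.8],[0,0,0],0.5],[[0,0,-0.7],[0,0,0],0.2],[[0,0,-0.4],[0,0,0],0.2],[[0,0,-0.2],[0,0,0],0.2],[[0,0,0],[0,0,0],0.2],[[0,0,0],[0,0,0],0.2]], grip_force=30)

```text
clock: 2.6
tcp_pos: [0.5112, -0.2766, 0.0312]
orientation: [2.437, 1.98, 0.001]
wrist_force: [0.2, -0.3, 0.8]
finger_gap: 0.0514
gripper_force: 0.0
```

Emit:
arm_command(commands=[[[0,0,-0.04],[0,0,0],-1],[[0,0,0],[0,0,0],-1],[[0,0,0],[0,0,0],-1],[[0,0,0],[0,0,0],-1],[[0,0,0],[0,0,0],-1],[[0,0,0],[0,0,0],-1]], grip_force=45)

```text
clock: 3.2
tcp_pos: [0.5114, -0.2763, 0.0301]
orientation: [2.437, 1.981, 0.001]
wrist_force: [-0.4, 0.0, 6.8]
finger_gap: 0.0312
gripper_force: 47.0
```

Emit:
arm_command(commands=[[[0,0,0.2],[0,0,0],-1],[[0,0,0.6],[0,0,0],-1],[[0,0,1],[0,0,0],-1],[[0,0,1],[0,0,0],-1],[[0,0,1],[0,0,0],-1],[[0,0,1],[0,0,0],-1],[[0,0,1],[0,0,0],-1],[[0,0,0.7],[0,0,0],-1],[[0,0,0],[0,0,0],-1],[[0,0,0],[0,0,0],-1]])

```text
clock: 4.2
tcp_pos: [0.5102, -0.2758, 0.2236]
orientation: [-2.437, -1.981, 0.001]
wrist_force: [-0.2, 0.4, -3.1]
finger_gap: 0.0312
gripper_force: 46.0
```

```bash
cat > st.py <<'E'
from h import *
s=manip.get_state();M=R.from_rotvec(s['orientation']).as_matrix();print(s['clock'],s['tcp_pos'].round(4),np.degrees(np.arctan2(M[1,1],M[0,1])).round(2),M[2].round(4),s['joints'].round(2),'F',s['wrist_force'].round(2),'M',s['moment'].round(3),s['finger_gap'],s['gripper_force'])
E
python3 st.py
```

```text
4.2 [ 0.5102 -0.2758  0.2236] -11.78 [-0.e+00 -5.e-04 -1.e+00] [ 0.66  0.35 -0.34  1.78  0.13  1.04  0.06] F [-0.2   0.37 -3.09] M [-0.018  0.007  0.022] 0.03122610119451366 46.03212654590607
```

Emit:
arm_command(commands=[[[0.05,0.4,0],[0,0,0.05],-1],[[0.05,0.8,0],[0,0,0.05],-1],[[0.05,1,0],[0,0,0.05],-1],[[0.05,1,0],[0,0,0.05],-1],[[0.05,1,0],[0,0,0.05],-1],[[0.05,1,0],[0,0,0.05],-1],[[0.05,1,0],[0,0,0.05],-1],[[0.05,1,0],[0,0,0.05],-1],[[0.05,1,0],[0,0,0.05],-1],[[0.05,1,0],[0,0,0.05],-1]])

```text
clock: 5.2
tcp_pos: [0.5243, 0.0022, 0.2226]
orientation: [-2.382, -2.045, 0.003]
wrist_force: [0.8, -0.4, -1.2]
finger_gap: 0.0312
gripper_force: 46.0
```

Emit:
arm_command(commands=[[[0.05,1,0],[0,0,0.05],-1],[[0.05,1,0],[0,0,0.05],-1],[[0.05,1,0],[0,0,0.05],-1],[[0.05,1,0],[0,0,0],-1],[[0.08,1,0],[0,0,0],-1],[[0.08,1,0],[0,0,0],-1],[[0.1,0.6,0],[0,0,0],-1],[[0,0.38,0],[0,0,0],-1],[[0,0,0],[0,0,0],-1],[[0,0,0],[0,0,0],-1]])

```text
clock: 6.2
tcp_pos: [0.539, 0.2085, 0.2233]
orientation: [2.369, 2.063, -0.003]
wrist_force: [0.8, -0.8, -2.2]
finger_gap: 0.0313
gripper_force: 46.0
```

```bash
python3 st.py
python3 - <<'E'
from h import *
a=grab('scene');b=grab('top');pickle.dump((a,b),open('c2.pkl','wb'))
t=np.vstack([cv2.resize(a['img'][80:200,230:370],None,fx=2.5,fy=2.5,interpolation=cv2.INTER_CUBIC),cv2.resize(b['img'][120:240,110:250],None,fx=2.5,fy=2.5,interpolation=cv2.INTER_CUBIC)])
o=pickle.load(open('c.pkl','rb'))
t2=np.vstack([cv2.resize(o[0]['img'][80:200,230:370],None,fx=2.5,fy=2.5,interpolation=cv2.INTER_CUBIC),cv2.resize(o[1]['img'][120:240,110:250],None,fx=2.5,fy=2.5,interpolation=cv2.INTER_CUBIC)])
cv2.imwrite('pics/hov.png',np.hstack([t2,t])[...,::-1])
E
```

```text
6.2 [0.539  0.2085 0.2233] -7.9 [-0.0014 -0.0012 -1.    ] [-0.04  0.38 -0.56  1.77  0.23  1.06 -0.82] F [ 0.79 -0.82 -2.2 ] M [-0.056  0.028  0.037] 0.03131349207549021 46.00888431072235
```

View pics/hov.png

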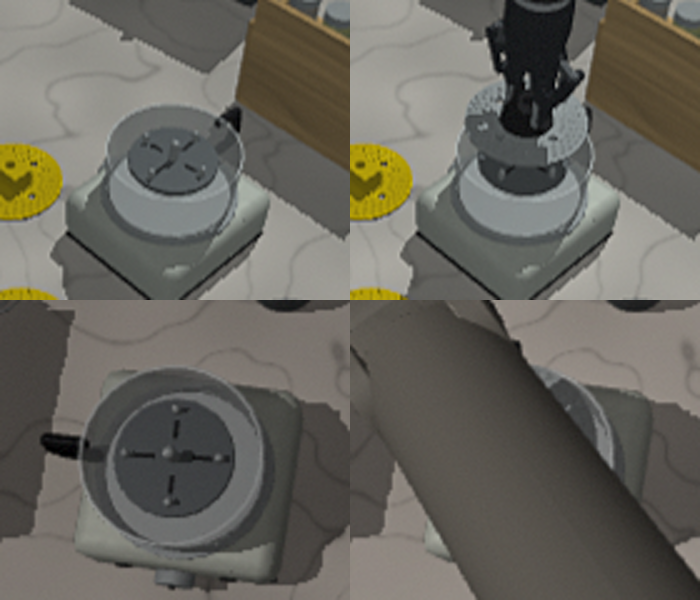

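Left: the drive with studs and spindle seen clear. Right: the disc is held level over the bowl in the scene view, and the arm hides the top view. I'll refine the drive centre by fitting the dark plate's rim in both earlier pictures.

```bash
cat > fit.py <<'E'
from h import *
from scipy.optimize import minimize
o=pickle.load(open('c.pkl','rb'));n=pickle.load(open('c2.pkl','rb'))
th=np.linspace(0,2*np.pi,180,endpoint=False)
def proj(c,X):
    T=np.linalg.inv(c['c2w']);r,_=cv2.Rodrigues(T[:3,:3]);return cv2.projectPoints(X,r,T[:3,3],K(c),np.array(c['dist_coeffs']))[0].reshape(-1,2).astype(np.float32)
def circ(x,y,z,r): return np.stack([x+r*np.cos(th),y+r*np.sin(th),0*th+z],1)
def samp(I,p): return cv2.remap(I,p[:,0].reshape(-1,1),p[:,1].reshape(-1,1),cv2.INTER_LINEAR).ravel()
def fit(c,x0,z,r,ch,sg,free=False):
    im=c['img'].astype(np.float32);I=cv2.GaussianBlur(im.mean(2) if ch=='g' else im[...,0]-im[...,2],(0,0),.7)
    def f(p):
        rr=r
        d=sg*(samp(I,proj(c,circ(p[0]/1e3,p[1]/1e3,z,rr+.003)))-samp(I,proj(c,circ(p[0]/1e3,p[1]/1e3,z,rr-.003))))
        return -np.clip(d,-20,20).mean()
    g=[(f((x0[0]+i,x0[1]+j)),x0[0]+i,x0[1]+j) for i in range(-8,9) for j in range(-8,9)]
    b=min(g);s=minimize(f,b[1:],method='Nelder-Mead');return s.x.round(2),-s.fun
for nm,c in zip(('scene','top'),o):
    print(nm,'plate',fit(c,(538,210),.150,.058,'g',1),'disc on board',fit(c,(510,-276),.024,.075,'rb',1))
def spots(c,X):
    I=c['img'].astype(np.float32).mean(2);out=[]
    for p in proj(c,X):
        u,v=np.round(p).astype(int);w=I[v-4:v+5,u-4:u+5];w=np.clip(w-np.median(w)-12,0,None);y,x=np.mgrid[-4:5,-4:5];out.append((u+(w*x).sum()/w.sum(),v+(w*y).sum()/w.sum()))
    return np.array(out)
for nm,c in zip(('scene','top'),o):
    X=np.array([[.538+.045*np.cos(t),.2095+.045*np.sin(t),.161] for t in np.radians([-1.5,88.5,178.5,268.5])])
    Q=np.array([onz(c,*p,.162) for p in spots(c,X)]);m=Q.mean(0);d=Q-m
    print(nm,m,np.hypot(d[:,0],d[:,1]).round(4),np.degrees(np.arctan2(d[:,1],d[:,0])).round(1))
E
python3 fit.py
```

```text
scene plate (array([544.03, 207.93]), np.float64(13.53465461730957)) disc on board (array([ 512., -277.]), np.float64(20.0))
top plate (array([536.84, 208.31]), np.float64(19.957050323486328)) disc on board (array([ 506., -277.]), np.float64(20.0))
scene [0.53973904 0.21411886 0.162     ] [0.0472 0.048  0.044  0.0465] [ -2.   95.  179.6 -88.7]
top [0.54071358 0.2126938  0.162     ] [0.049  0.0497 0.0466 0.0462] [  -3.9   88.9 -179.6  -94.1]
```

```bash
sed -i 's/np.clip(d,-20,20)/np.tanh(d\/60)/' fit.py
cat >> fit.py <<'E'
print('---')
a=n[0]
for z in(.2165,):print('held disc scene',fit(a,(539,208.5),z,.075,'g',1),fit(a,(539,208.5),z,.075,'g',-1))
P=pts(o[0]);
for c in o:
    for r in(.056,.058): print(fit(c,(538,210),.149,r,'g',1))
a0=o[0]
t=cv2.resize(a0['img'][110:180,260:340],None,fx=8,fy=8,interpolation=cv2.INTER_CUBIC)[...,::-1].copy()
for q in proj(a0,np.vstack([circ(.538,.2095,.15,.058)])): cv2.circle(t,(int((q[0]-260+.5)*8),int((q[1]-110+.5)*8)),1,(0,255,0),-1)
for q in proj(a0,np.array([[.538+.045*np.cos(k),.2095+.045*np.sin(k),.164] for k in np.radians([-1.5,88.5,178.5,268.5])]+[[.538,.2095,.18]])): cv2.circle(t,(int((q[0]-260+.5)*8),int((q[1]-110+.5)*8)),3,(0,0,255),-1)
cv2.imwrite('pics/sc.png',t)
E
python3 fit.py
```

```text
scene plate (array([546.07, 205.42]), np.float64(0.38382700085639954)) disc on board (array([ 514.7 , -275.43]), np.float64(0.7238727807998657))
top plate (array([537.4 , 208.64]), np.float64(0.5531975030899048)) disc on board (array([ 509.33, -275.88]), np.float64(0.7021370530128479))
scene [0.53973904 0.21411886 0.162     ] [0.0472 0.048  0.044  0.0465] [ -2.   95.  179.6 -88.7]
top [0.54071358 0.2126938  0.162     ] [0.049  0.0497 0.0466 0.0462] [  -3.9   88.9 -179.6  -94.1]
---
held disc scene (array([568.48, 168.95]), np.float64(0.25785598158836365)) (array([541.76, 208.57]), np.float64(0.08200640231370926))
(array([546.83, 203.57]), np.float64(0.3691997826099396))
(array([545.47, 206.12]), np.float64(0.38371002674102783))
(array([537.65, 208.98]), np.float64(0.46395620703697205))
(array([537.65, 208.93]), np.float64(0.5537681579589844))
```

View pics/sc.png

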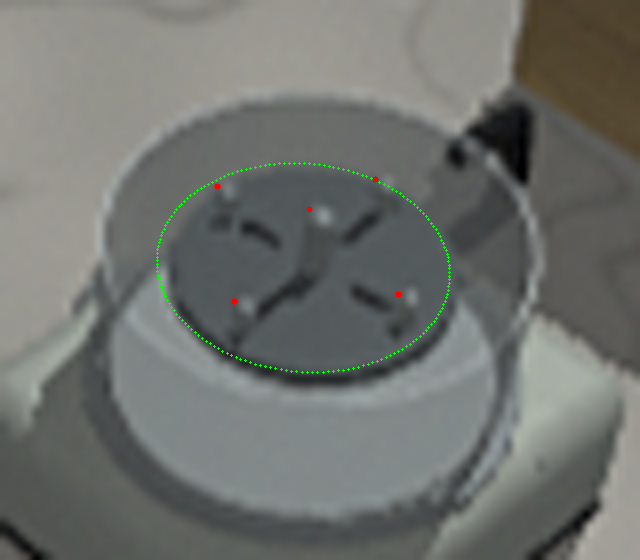

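Scene-camera bias (about +4 mm in x) matches its error on the disc, so I use the corrected top-camera drive centre, about (0.539, 0.209), with studs at about -1.5°. Next: a 1 mm shift in y, then a slow descent over the spindle, kept about 6° away from lining up.

Emit:
arm_command(commands=[[[0,0.03,-0.3],[0,0,0],-1],[[0,0,-0.3],[0,0,0],-1],[[0,0,-0.2],[0,0,0],-1],[[0,0,-0.1],[0,0,0],-1],[[0,0,-0.1],[0,0,0],-1],[[0,0,0],[0,0,0],-1]])

```text
clock: 6.9
tcp_pos: [0.5393, 0.2102, 0.1937]
orientation: [-2.369, -2.063, 0.001]
wrist_force: [0.1, 0.1, -1.9]
finger_gap: 0.0313
gripper_force: 46.0
```

```bash
python3 st.py
```

```text
6.9 [0.5393 0.2102 0.1937] -7.89 [-3.e-04 -6.e-04 -1.e+00] [-0.05  0.41 -0.55  1.8   0.25  1.   -0.84] F [ 0.1   0.06 -1.89] M [0.051 0.024 0.007] 0.03132094583486886 46.004818081855774
```

Emit:
arm_command(commands=[[[0,0,-0.07],[0,0,0],-1],[[0,0,0],[0,0,0],-1]])

```text
clock: 7.1
tcp_pos: [0.5395, 0.2103, 0.192]
orientation: [2.369, 2.063, 0.0]
wrist_force: [-0.2, -0.5, -2.7]
finger_gap: 0.0313
gripper_force: 46.0
```

```bash
python3 st.py
```

```text
7.1 [0.5395 0.2103 0.192 ] -7.89 [ 1.e-04  1.e-04 -1.e+00] [-0.05  0.42 -0.55  1.8   0.25  1.   -0.84] F [-0.21 -0.46 -2.71] M [ 0.032 -0.017  0.015] 0.031334768397149056 46.0046911239624
```

Emit:
arm_command(commands=[[[0,0,-0.07],[0,0,0],-1],[[0,0,0],[0,0,0],-1]])

```text
clock: 7.3
tcp_pos: [0.5394, 0.2102, 0.1897]
orientation: [-2.369, -2.063, 0.0]
wrist_force: [-0.2, 0.0, -0.4]
finger_gap: 0.0315
gripper_force: 46.0
```

Emit:
arm_command(commands=[[[0,0,-0.05],[0,0,0],-1],[[0,0,0],[0,0,0],-1]])

```text
clock: 7.5
tcp_pos: [0.5394, 0.2102, 0.1882]
orientation: [-2.369, -2.063, 0.0]
wrist_force: [-0.1, -0.3, -1.3]
finger_gap: 0.0317
gripper_force: 46.0
```

```bash
python3 st.py
```

```text
7.5 [0.5394 0.2102 0.1882] -7.89 [-1.e-04 -2.e-04 -1.e+00] [-0.05  0.42 -0.55  1.8   0.26  0.99 -0.84] F [-0.09 -0.35 -1.26] M [-0.002 -0.007  0.005] 0.03170001163516269 46.00563704967499
```

Emit:
arm_command(commands=[[[0,0,-0.08],[0,0,0],-1],[[0,0,0],[0,0,0],-1]])

```text
clock: 7.7
tcp_pos: [0.5394, 0.2103, 0.1857]
orientation: [-2.369, -2.063, 0.0]
wrist_force: [0.7, -0.2, -1.7]
finger_gap: 0.0311
gripper_force: 46.0
```

Emit:
arm_command(commands=[[[0,0,-0.08],[0,0,0],-1],[[0,0,0],[0,0,0],-1]])

```text
clock: 7.9
tcp_pos: [0.5395, 0.2103, 0.1833]
orientation: [-2.369, -2.063, 0.0]
wrist_force: [0.6, 0.0, -2.4]
finger_gap: 0.0315
gripper_force: 46.0
```

Emit:
arm_command(commands=[[[0,0,-0.08],[0,0,0],-1],[[0,0,0],[0,0,0],-1]])

```text
clock: 8.1
tcp_pos: [0.5395, 0.2102, 0.181]
orientation: [-2.369, -2.063, 0.0]
wrist_force: [1.0, -0.4, -1.9]
finger_gap: 0.0312
gripper_force: 46.0
```

```bash
python3 st.py; python3 st.py
```

```text
8.1 [0.5395 0.2102 0.181 ] -7.89 [-0. -0. -1.] [-0.06  0.43 -0.54  1.81  0.26  0.97 -0.85] F [ 0.98 -0.4  -1.89] M [-0.036 -0.145  0.01 ] 0.031219309966846683 45.99609017372131
8.1 [0.5395 0.2102 0.181 ] -7.89 [-0. -0. -1.] [-0.06  0.43 -0.54  1.81  0.26  0.97 -0.85] F [ 0.98 -0.4  -1.89] M [-0.036 -0.145  0.01 ] 0.031219309966846683 45.99609017372131
```

Emit:
arm_command(commands=[[[0.02,0,-0.07],[0,0,0],-1],[[0,0,0],[0,0,0],-1]])

```text
clock: 8.3
tcp_pos: [0.5399, 0.2102, 0.1788]
orientation: [-2.369, -2.063, 0.001]
wrist_force: [0.5, 0.1, -1.9]
finger_gap: 0.0311
gripper_force: 46.0
```

```bash
python3 st.py
```

```text
8.3 [0.5399 0.2102 0.1788] -7.89 [-3.e-04 -5.e-04 -1.e+00] [-0.06  0.43 -0.54  1.81  0.26  0.97 -0.85] F [ 0.55  0.11 -1.92] M [ 0.032 -0.022 -0.025] 0.031064739550083896 46.00194811820984
```

Emit:
arm_command(commands=[[[0,0,-0.05],[0,0,0],-1],[[0,0,0],[0,0,0],-1]])

```text
clock: 8.5
tcp_pos: [0.5399, 0.2103, 0.1774]
orientation: [-2.369, -2.063, 0.001]
wrist_force: [0.1, -0.1, -1.6]
finger_gap: 0.0308
gripper_force: 46.0
```

```bash
python3 st.py
```

```text
8.5 [0.5399 0.2103 0.1774] -7.88 [-2.e-04 -4.e-04 -1.e+00] [-0.06  0.43 -0.54  1.81  0.27  0.97 -0.85] F [ 0.08 -0.06 -1.62] M [ 0.034  0.049 -0.081] 0.030761821152822576 46.001595854759216
```

Emit:
arm_command(commands=[[[0,0,-0.04],[0,0,0],-1],[[0,0,0],[0,0,0],-1]])

```text
clock: 8.7
tcp_pos: [0.54, 0.2103, 0.1763]
orientation: [-2.369, -2.063, 0.0]
wrist_force: [-0.1, -0.2, -1.7]
finger_gap: 0.0312
gripper_force: 46.0
```

Emit:
arm_command(commands=[[[0,0,-0.04],[0,0,0],-1],[[0,0,0],[0,0,0],-1]])

```text
clock: 8.9
tcp_pos: [0.5402, 0.2104, 0.1755]
orientation: [2.369, 2.063, 0.0]
wrist_force: [-1.9, -1.0, 3.0]
finger_gap: 0.0313
gripper_force: 46.4
```

```bash
python3 st.py
```

```text
8.9 [0.5402 0.2104 0.1755] -7.89 [ 1.e-04  3.e-04 -1.e+00] [-0.06  0.43 -0.54  1.81  0.27  0.96 -0.85] F [-1.87 -1.04  3.05] M [-0.207  0.264 -0.03 ] 0.031289056203935885 46.445032954216
```

The disc is resting on the stud tips: about 5 N of push, at 14 mm above home as expected. Now turning with this light touch.

Emit:
arm_command(commands=[[[0,0,0],[0,0,0.17],-1],[[0,0,0],[0,0,0.17],-1],[[0,0,0],[0,0,0.17],-1],[[0,0,0],[0,0,0],-1]])

```text
clock: 9.3
tcp_pos: [0.54, 0.2102, 0.175]
orientation: [-2.312, -2.127, 0.0]
wrist_force: [0.1, 0.2, -1.7]
finger_gap: 0.0311
gripper_force: 46.1
```

```bash
python3 st.py
```

```text
9.3 [0.54   0.2102 0.175 ] -4.78 [-0.e+00 -3.e-04 -1.e+00] [-0.05  0.44 -0.55  1.81  0.27  0.97 -0.8 ] F [ 0.11  0.18 -1.74] M [-0.018 -0.015  0.059] 0.031088658466136843 46.08593702316284
```

Emit:
arm_command(commands=[[[0,0,0],[0,0,0.17],-1],[[0,0,0],[0,0,0],-1]])

```text
clock: 9.5
tcp_pos: [0.54, 0.2102, 0.1751]
orientation: [-2.293, -2.147, 0.0]
wrist_force: [-0.4, -0.9, -1.8]
finger_gap: 0.0311
gripper_force: 46.1
```

```bash
python3 st.py
```

```text
9.5 [0.54   0.2102 0.1751] -3.77 [-0.e+00 -2.e-04 -1.e+00] [-0.05  0.44 -0.56  1.81  0.28  0.97 -0.78] F [-0.44 -0.93 -1.77] M [0.035 0.004 0.034] 0.031116441174283218 46.08153998851776
```

The push vanished between -7.9° and -4.8°, so the holes are starting to take the round stud tips. I go a little lower and turn on towards -1.5°, watching the moment.

Emit:
arm_command(commands=[[[0,0,-0.03],[0,0,0.08],-1],[[0,0,0],[0,0,0.08],-1],[[0,0,0],[0,0,0],-1]])

```text
clock: 9.8
tcp_pos: [0.54, 0.2103, 0.1743]
orientation: [-2.275, -2.166, 0.0]
wrist_force: [-0.3, -0.4, -1.2]
finger_gap: 0.0314
gripper_force: 46.1
```

```bash
python3 st.py
```

```text
9.8 [0.54   0.2103 0.1743] -2.82 [-0. -0. -1.] [-0.04  0.44 -0.56  1.82  0.28  0.97 -0.77] F [-0.31 -0.36 -1.17] M [-0.012  0.026  0.022] 0.03142551776392358 46.07690513134003
```

Emit:
arm_command(commands=[[[0,0,-0.04],[0,0,0.08],-1],[[0,0,0],[0,0,0],-1]])

```text
clock: 10.0
tcp_pos: [0.54, 0.2102, 0.1729]
orientation: [-2.267, -2.175, 0.0]
wrist_force: [0.4, 0.3, -1.9]
finger_gap: 0.0315
gripper_force: 46.1
```

```bash
python3 st.py
```

```text
10.0 [0.54   0.2102 0.1729] -2.35 [-2.e-04 -2.e-04 -1.e+00] [-0.04  0.44 -0.56  1.82  0.28  0.96 -0.76] F [ 0.39  0.3  -1.86] M [-0.007 -0.007 -0.065] 0.031547211386692815 46.07525646686554
```

Emit:
arm_command(commands=[[[0,0,-0.07],[0,0,0.05],-1],[[0,0,0],[0,0,0],-1]])

```text
clock: 10.2
tcp_pos: [0.5399, 0.2102, 0.1707]
orientation: [-2.261, -2.181, 0.001]
wrist_force: [-0.0, -0.1, -1.2]
finger_gap: 0.031
gripper_force: 46.1
```

```bash
python3 st.py
```

```text
10.2 [0.5399 0.2102 0.1707] -2.05 [-2.e-04 -5.e-04 -1.e+00] [-0.04  0.44 -0.56  1.82  0.28  0.96 -0.76] F [-0.   -0.14 -1.17] M [-0.023  0.043 -0.016] 0.031045427010354395 46.068075299263
```

Emit:
arm_command(commands=[[[0,0,-0.07],[0,0,0],-1],[[0,0,0],[0,0,0],-1]])

```text
clock: 10.4
tcp_pos: [0.5399, 0.2102, 0.1686]
orientation: [-2.261, -2.181, 0.001]
wrist_force: [0.0, 0.7, -1.2]
finger_gap: 0.0311
gripper_force: 46.1
```

```bash
python3 st.py
```

```text
10.4 [0.5399 0.2102 0.1686] -2.06 [-2.e-04 -4.e-04 -1.e+00] [-0.04  0.45 -0.56  1.82  0.28  0.96 -0.76] F [ 0.05  0.72 -1.23] M [ 0.036 -0.002 -0.041] 0.031140996409327736 46.068018078804016
```

It slides freely. Lowering towards home at about 0.161.

Emit:
arm_command(commands=[[[0,0,-0.07],[0,0,0],-1],[[0,0,-0.05],[0,0,0],-1],[[0,0,0],[0,0,0],-1]])

```text
clock: 10.7
tcp_pos: [0.5399, 0.2102, 0.165]
orientation: [-2.261, -2.181, 0.001]
wrist_force: [0.2, -0.8, -2.0]
finger_gap: 0.0312
gripper_force: 46.1
```

Emit:
arm_command(commands=[[[0,0,-0.06],[0,0,0],-1],[[0,0,0],[0,0,0],-1]])

```text
clock: 10.9
tcp_pos: [0.54, 0.2102, 0.1633]
orientation: [-2.261, -2.181, 0.001]
wrist_force: [-0.5, 0.1, -1.7]
finger_gap: 0.0309
gripper_force: 46.1
```

```bash
python3 st.py
```

```text
10.9 [0.54   0.2102 0.1633] -2.07 [-2.e-04 -3.e-04 -1.e+00] [-0.05  0.45 -0.56  1.82  0.29  0.95 -0.77] F [-0.55  0.09 -1.68] M [-0.019 -0.066  0.039] 0.030941689624330027 46.06815040111542
```

Emit:
arm_command(commands=[[[0,0,-0.03],[0,0,0],-1],[[0,0,0],[0,0,0],-1]])

```text
clock: 11.1
tcp_pos: [0.54, 0.2103, 0.1625]
orientation: [-2.261, -2.181, 0.0]
wrist_force: [-0.1, -0.9, -1.9]
finger_gap: 0.0311
gripper_force: 46.1
```

Emit:
arm_command(commands=[[[0,0,-0.02],[0,0,0],-1],[[0,0,0],[0,0,0],-1]])

```text
clock: 11.3
tcp_pos: [0.5401, 0.2103, 0.1621]
orientation: [2.261, 2.181, 0.0]
wrist_force: [-0.1, -0.1, -2.6]
finger_gap: 0.0314
gripper_force: 46.1
```

```bash
python3 st.py
```

```text
11.3 [0.5401 0.2103 0.1621] -2.07 [ 0.e+00  2.e-04 -1.e+00] [-0.05  0.45 -0.56  1.83  0.29  0.94 -0.77] F [-0.14 -0.1  -2.6 ] M [-0.029  0.02  -0.   ] 0.031385125207445574 46.13751232624054
```

Emit:
arm_command(commands=[[[0,0,-0.03],[0,0,0],-1],[[0,0,0],[0,0,0],-1]])

```text
clock: 11.5
tcp_pos: [0.5401, 0.2104, 0.1615]
orientation: [2.261, 2.181, 0.0]
wrist_force: [-0.3, 0.4, 2.8]
finger_gap: 0.0309
gripper_force: 46.4
```

```bash
python3 st.py
```

```text
11.5 [0.5401 0.2104 0.1615] -2.07 [-0.e+00  3.e-04 -1.e+00] [-0.05  0.46 -0.56  1.83  0.29  0.94 -0.77] F [-0.32  0.35  2.76] M [-0.189  0.326 -0.008] 0.030933955399178124 46.41986846923828
```

It is fully home: the same 5 N contact comes exactly 14 mm below the stud contact. Releasing and retreating straight up.

Emit:
arm_command(commands=[[[0,0,0.01],[0,0,0],-1],[[0,0,0],[0,0,0],-0.2],[[0,0,0],[0,0,0],0.1],[[0,0,0],[0,0,0],0.4],[[0,0,0],[0,0,0],0.4],[[0,0,0],[0,0,0],0.4],[[0,0,0],[0,0,0],0.4]])

```text
clock: 12.2
tcp_pos: [0.5401, 0.2103, 0.1614]
orientation: [-2.261, -2.181, -0.0]
wrist_force: [-0.2, 0.2, -0.2]
finger_gap: 0.0597
gripper_force: 0.0
```

```bash
python3 st.py
```

```text
12.2 [0.5401 0.2103 0.1614] -2.07 [ 0.  0. -1.] [-0.05  0.46 -0.56  1.83  0.29  0.94 -0.77] F [-0.23  0.16 -0.19] M [-0.027 -0.027 -0.   ] 0.059739655872182926 0.0
```

Emit:
arm_command(commands=[[[0,0,0.3],[0,0,0],0.4],[[0,0,0.7],[0,0,0],0.4],[[0,0,1],[0,0,0],0.4],[[0,0,1],[0,0,0],0.4],[[0,0,1],[0,0,0],0.4],[[0,-1,0],[0,0,0],0.4],[[0,-1,0],[0,0,0],0.4],[[0,-1,0],[0,0,0],0.4],[[0,-1,0],[0,0,0],0.4],[[0,-1,0],[0,0,0],0.4]])

```text
clock: 13.2
tcp_pos: [0.54, 0.0592, 0.2822]
orientation: [2.26, 2.181, 0.001]
wrist_force: [0.4, -0.4, 0.3]
finger_gap: 0.0598
gripper_force: 0.0
```

Emit:
arm_command(commands=[[[0,-1,0],[0,0,0],0.4],[[0,-1,0],[0,0,0],0.4],[[0,-1,0],[0,0,0],0.4],[[0,-1,0],[0,0,0],0.4],[[0,-1,0],[0,0,0],0.4],[[0,0,0],[0,0,0],0.4],[[0,0,0],[0,0,0],0.4]])

```text
clock: 13.9
tcp_pos: [0.5401, -0.09, 0.2819]
orientation: [2.263, 2.179, 0.001]
wrist_force: [1.3, 0.7, -0.8]
finger_gap: 0.0601
gripper_force: 0.0
```

Run:
```python
from h import *
a=grab('scene');b=grab('top')
cv2.imwrite('pics/end.png',np.hstack([cv2.resize(c['img'][y:y+120,x:x+130],None,fx=3,fy=3,interpolation=cv2.INTER_CUBIC) for c,x,y in((a,235,85),(b,115,125))])[...,::-1])
for c in(a,b):
    P=pts(c).reshape(-1,3);r=np.hypot(P[:,0]-.539,P[:,1]-.21)
    q=P[(r<.068)&(r>.045)&(P[:,2]>.13)];A=np.c_[q[:,:2]-[.539,.21],np.ones(len(q))];k=np.abs(q[:,2]-np.median(q[:,2]))<.006
    print(np.median(q[:,2]),np.linalg.lstsq(A[k],q[k,2],rcond=None)[0].round(4),'hub',np.median(P[(r<.02)&(P[:,2]>.17)][:,2]))
```

```text
0.15432647418290968 [ 0.003  -0.0003  0.1544] hub 0.18356900633625528
0.1550378763166783 [ 0.0006 -0.0028  0.155 ] hub 0.18418580833100529
```

View pics/end.png

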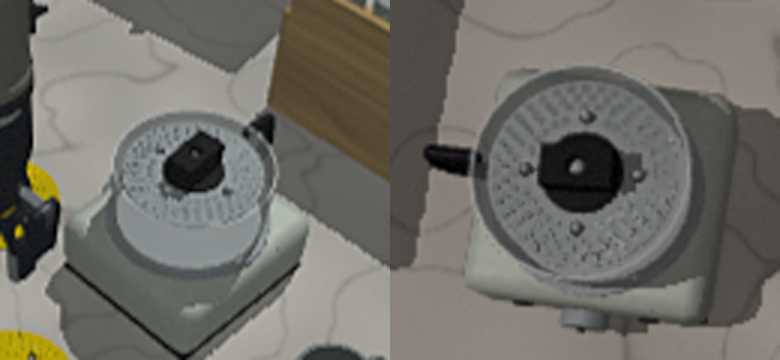

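The disc lies flat in the bowl with its top at 0.155, level. All four studs show through its holes, at (587,116), (526,169), (576,228) and (638,174), and the gripper is clear of everything.

```bash
python3 -c "
from bench import manip;print(manip.hand_in())"
```

```text
the job is handed in; nothing more can be done
None
```

The shredding disc is fully home and level on the drive plate with all four studs through its holes, after about 14 s of the 61 s; I let go, moved the arm clear and handed the job in.

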